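# Fetch the canister lid from under the wire shelf with the reacher

## Task

The steel canister's lid has slid far in under the low wire shelf. Hold the reacher by its grip and trigger, squeeze the trigger to close its jaws on the lid, draw the lid fully out on to the open counter at least 30 mm clear of the shelf, let go so that the jaws free it and leave the reacher lying flat on the counter. Then pick the lid up by its knob and put it squarely home on the canister, leaving the canister standing about where it is and the jug, cups and coasters alone; do not touch the lid with the hand while it is under the shelf.

Things in the scene. Friction and masses are not known exactly. Their poses are not given: they have to be found in the camera images.
- wire_shelf: Fixed low shelf of steel wire on the counter, 300 (its x) by 220 mm (its y), deck top 108 mm high, 95 mm free underneath. Origin on the counter under its middle, z up. Only the long side at its own y = +110 mm is open: back and both ends have guard bars. Deck wires run along y 30 mm apart: the lid is seen through them, but no hand fits.
- reacher: Short trigger-operated grabber, 0.24 kg, 300 mm long, lying flat on its side; x along the aluminium shaft to the jaws, z up. Origin on its underside, on the shaft axis, in line with the grip. Black pistol grip: 22 mm thick (x = -11 to 11 mm), from y = -17 to -110 mm. Grey trigger in front of it (+x), pivoted at its root. Both 1 to 27 mm above the counter.
- reacher_grip (a point): Where to hold the reacher (axes as reacher; at x 16.5, y -60, z 14 mm of it): half-way between the grip's back face (27.5 mm behind) and the front of the free trigger. Held along x, one finger behind the grip and one before the trigger: the span is 57 mm with the trigger free, 40 mm fully squeezed. As the trigger yields, the grip's back stays on its finger.
- reacher_jaws (a point): Where the lid's axis should lie when the jaws close on it: on the shaft axis, 257.5 mm ahead (+x) and 60 mm across (+y) from reacher_grip, same axes, z 14 mm. Trigger free: pads 107 mm apart here, jaws 130 mm wide over all. Jaw tips are 12 mm (open) to 21 mm (on the lid) farther ahead, the front of the jaw head 62 mm behind. Jaws are 2 to 26 mm above the counter.
- trigger (a joint): Reacher's trigger, rad: 0 free (jaws wide open), 0.36 fully squeezed (jaws shut). A spring returns it: 3 N to start, 10 N at the end, at the holding place. The jaws are geared to it and meet the 70 mm lid at about 0.15 rad, with 48 mm over grip and trigger; 20 to 50 N on the trigger then gives some 3 to 9 N at each jaw.
- jaw_a: Reacher's jaw on its +y side, with a black rubber pad; origin at its pivot, x 200, y 12 mm of the reacher.
- jaw_b: Reacher's jaw on its -y side, with a black rubber pad; origin at its pivot, x 200, y -12 mm of the reacher.
- lid: The canister's round steel push-over lid with a dark wooden knob, 70 mm diameter, 50 mm high with the knob, 0.09 kg, skirt down on the counter under the wire shelf. Origin at the centre of its underside.
- lid_center (a point): Middle of the lid on its axis, 25 mm above its underside, z up. Skirt: outer diameter 70 mm, hollow below (inner diameter 64 mm, 18 mm deep); the lid's flat top is 3 mm below this point. Knob: head of 28 mm diameter from 8 to 25 mm above this point, on a thinner stem.
- canister_mouth (a point): Centre of the open top of the round steel canister (76 mm diameter, 131 mm high in all, 0.5 kg, loose on the counter), 131 mm above its underside, z up. The neck, 58 mm in diameter and bevelled at the top, rises 15 mm from a flat shoulder. With the lid home its skirt rests on the shoulder and lid_center is 10 mm above this point.
- jug: White ceramic pour jug, 92 mm diameter (handle to 75 mm from its axis), 120 mm high, standing near the canister; a bystander. Origin at the centre of its foot.
- cups: Three orange plastic cups nested mouth down, 72 mm diameter, 117 mm high, on the deck of the wire shelf; bystanders. Origin at the centre of the lowest rim.
- coasters: Set of round bamboo coasters in a square holder, 104 mm wide, 60 mm high; a bystander. Origin at the centre of its underside.

How it is judged:
By the outcome, as a careful person would: the job done as asked, in the order asked, and still so for the second after the job is handed in, with the robot touching nothing.
It also fails if it takes over 67 s, if anything falls off the work surface, if the arm or the gripper's body presses on something with over 40 N, if the wrist force passes 120 N, or if a joint passes its speed limit or range.

## Robot

A 7-joint arm with a two-finger parallel gripper is mounted at the origin on the work surface. World frame = base frame: x ahead of the robot, y to its left, z up, the work surface at z = 0. Lengths are in mm, angles in rad, forces in N, time in s.
With the tool pointing down it reaches from about 400 to 875 mm from the base axis. Payload 4.4 kg.
Tool frame: the origin (TCP) lies on the centre line of the jaws, within the pads' length; the fingertips stand ctrl.nose_length ahead of it and the grasp point (between the pads) lies 6 mm ahead of it (ctrl.nose_length is the distance from the TCP to the fingertips, in mm); z points along the fingers, y is the direction in which the jaws open and shut (so a half turn about z gives the same grasp; the last joint's range is limited). The gripper opens to 85 mm and grips with 20 to 120 N. Pads are 22 mm wide; open, the fingers measure 114 mm over their backs; the gripper's body (76 mm by 85 mm) begins 54 mm behind the grasp point. The pads swing forward as they close: fully open they stand 13 mm farther back than shut.
Start: joints at [-1.416, 0.628, 0.038, 1.517, -0.027, 0.996, -0.02], TCP at [142.332, 634.239, 256.313] pointing down, gripper open.
Joint ranges: [-3.06, 3.06], [-0.37, 2.12], [-1.25, 1.32], [0.18, 2.47], [-1.1, 4.24], [0.23, 1.98], [-2.94, 2.94]. Speed limits (rad/s): [2.57, 2.57, 3.14, 3.14, 3.14, 3.14, 3.14].

## Interface

Orientations are given as [roll, pitch, yaw] about the fixed x, y, z axes, in that order (R = Rz(yaw) Ry(pitch) Rx(roll)).
In Python, from cell import ctrl, vision gives the robot as it stands. The module is installed in compiled form; this text tells all that it offers.
- The arm moves only by the shell command python3 -m inch 'ROWS'. ROWS is a JSON object of lists of equal length, an entry for each row: "travel": the shift along the tool's x, y, z in cm, a list of three; "twist": the turn about the tool's z in degrees; "fingers": the finger opening in cm, from 0 to 8.54. A call has exactly 10 rows; each row is the pose to reach, as a shift and turn from the pose commanded when the call began, along the tool's axes at that moment; what a row does not reach only later rows make up. A row lasts 1/12 s, in which the tool goes at most 41.7 mm and 7.16 degrees, less where a joint would pass 70% of its speed; a pose out of reach is approached as far as the arm can. A call with a gripper value outside its range is refused whole. The fingers move at their own pace and stop on an object; the grip force is fixed at half the most. Time passes only in rows, so rows that repeat a pose let the fingers close, or fill a call up. It gives the time, the measured TCP pose, the force and the opening at its end, in the units of the state.
- ctrl.read_state(): the state, without advancing time (a new reading comes with each control period).
- vision.get_image(name): name is "scene" or "side" or "wrist"; returns a dict with "frame" (400x640x3 uint8, red, green, blue), "fx", "fy", "cx", "cy" (pixels), "k1" (the pictures are not rectified: a ray, as slopes to the right and down, at radius r is drawn at 1 + k1 r^2 times it, then the intrinsics apply), "position" and "orientation" of the camera in the world. Camera axes: x right, y down, z forward; pixel columns grow to the right and rows downward; lengths in mm; the calibration is good to about 2 mm. A picture is of the moment at which its call begins. There is no depth.
- ctrl.finish_job(): hands the job in, once; it reports no verdict.
The state is a dict: "clock": time; "qpos": joint angles; "qd": joint speeds; "tau": joint torques, N m; "eef_pos": TCP position; "tool_rot": TCP orientation; "force": force on the tool from outside, world axes, zero at the start; "torque": the same for the moment, N m; "width": finger opening in mm.
Only numpy, scipy, OpenCV 4.12 (cv2) and the standard library are available. Lean on these libraries where they do the work, as an engineer would, in place of code of your own. Each camera call takes 0.05 s, during which the arm holds its last target.

## Working session

There is one attempt and no reset: what is moved stays moved. The work goes in short steps, Python scripts to look and compute and a shell command to move; the robot and the scene stay as the last step left them, time stands still between calls to the robot, and variables do not carry over. Pictures are saved under pics/ and viewed, and the job is handed in when it is done.

```bash
mkdir -p pics; python3 - <<'E'
from cell import ctrl, vision
import cv2
print(ctrl.read_state(), ctrl.nose_length)
for n in ["scene","side","wrist"]:
    d=vision.get_image(n)
    cv2.imwrite(f"pics/a_{n}.png",d["frame"][:,:,::-1])
    print(n,{k:v for k,v in d.items() if k!="frame"})
E
```

```text
{'clock': 0.0, 'qpos': array([-1.41579942,  0.62934371,  0.03843586,  1.51836123, -0.02701192,
        0.99633429, -0.01998577]), 'qd': array([-0.00174905, -0.00104093,  0.00108123,  0.00101548, -0.00205352,
       -0.00013874,  0.00074116]), 'tau': array([-8.91570210e-06, -5.63396502e+01,  1.22627556e+00, -1.93442774e+01,
        1.10446976e-02,  1.05427866e-02, -5.62627331e-07]), 'eef_pos': array([142.1910542 , 633.65639822, 255.39268644]), 'tool_rot': array([-3.13966381e+00,  1.18814125e-05,  2.92080859e+00]), 'force': array([-0.00353034,  0.41805476,  0.36503067]), 'torque': array([ 0.01494028,  0.00657267, -0.0353076 ]), 'width': 85.70046661630312} 25.0
scene {'fx': 509.67997143340165, 'fy': 509.67997143340165, 'cx': 334.2649951902995, 'cy': 203.23102363905448, 'k1': -0.019564055214789457, 'position': array([  978.47168692, -1073.86390127,   951.75573886]), 'orientation': array([-2.20336572, -0.0091595 ,  0.32465766])}
side {'fx': 383.18461956948533, 'fy': 383.18461956948533, 'cx': 318.758163709133, 'cy': 206.8977623859654, 'k1': -0.04419547141073707, 'position': array([317.89331887, 798.4775518 , 598.97047127]), 'orientation': array([-2.11331490e+00, -1.47434856e-03, -2.77522828e+00])}
wrist {'fx': 296.2833000336759, 'fy': 296.2833000336759, 'cx': 317.3182645593379, 'cy': 194.06206312933267, 'k1': -0.01883270472429202, 'position': array([ 64.28057008, 650.72125328, 374.22304096]), 'orientation': array([2.82010447e+00, 1.39229981e-03, 1.35091957e+00])}
```

View pics/a_scene.png

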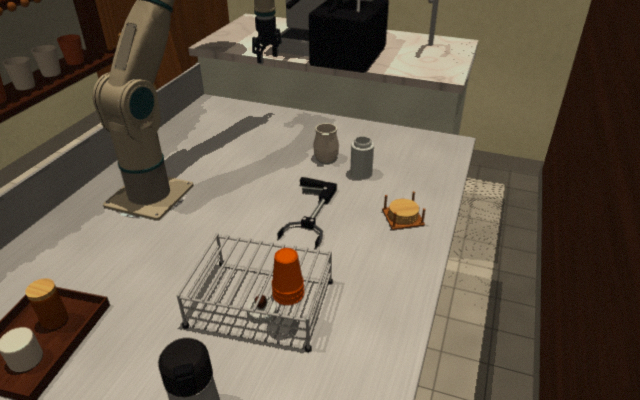

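View pics/a_side.png

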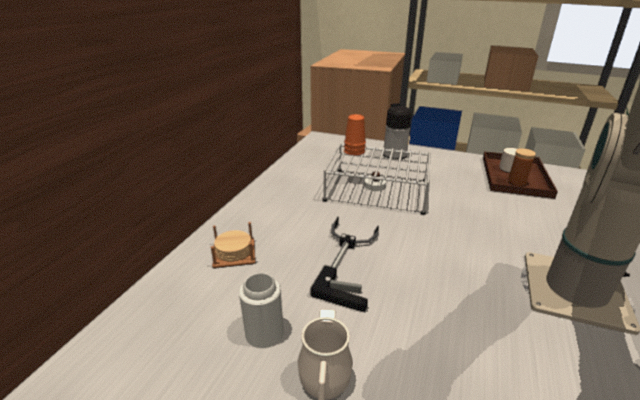

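View pics/a_wrist.png

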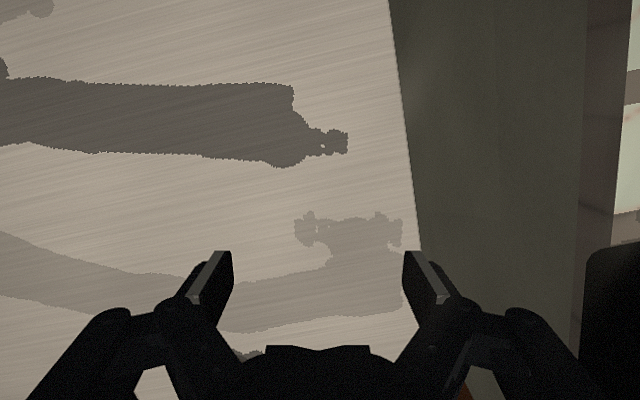

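The scene picture shows the reacher at about (315,210), the shelf at (255,290), the lid's knob under it at (262,301), the canister at (362,157), the jug at (326,143) and the coasters at (404,212). I'll enlarge it to measure.

```bash
cat > h.py <<'E'
import numpy as np, cv2
from scipy.spatial.transform import Rotation as Ro
def cam(d):
    return Ro.from_euler('xyz',d["orientation"]).as_matrix(), np.array(d["position"])
def ray(d,u,v):
    R,p=cam(d)
    x=(u-d["cx"])/d["fx"]; y=(v-d["cy"])/d["fy"]
    a,b=x,y
    for _ in range(20):
        s=1+d["k1"]*(a*a+b*b); a,b=x/s,y/s
    w=R@np.array([a,b,1.]); return p,w/np.linalg.norm(w)
def onz(d,u,v,z):
    p,w=ray(d,u,v); return p+w*(z-p[2])/w[2]
def tri(*obs):
    A=np.zeros((3,3));b=np.zeros(3);L=[]
    for d,u,v in obs:
        p,w=ray(d,u,v);M=np.eye(3)-np.outer(w,w);A+=M;b+=M@p;L.append((p,w,M))
    X=np.linalg.solve(A,b)
    return X,[float(np.linalg.norm(M@(X-p))) for p,w,M in L]
def proj(d,X):
    R,p=cam(d);c=R.T@(np.asarray(X,float)-p);a,b=c[0]/c[2],c[1]/c[2];s=1+d["k1"]*(a*a+b*b)
    return np.array([a*s*d["fx"]+d["cx"],b*s*d["fy"]+d["cy"]])
import pickle
def save(n,d): pickle.dump(d,open(n,'wb'))
def load(n): return pickle.load(open(n,'rb'))
def crop(d,u0,v0,w,h,k,fn):
    cv2.imwrite(fn,cv2.resize(d["frame"][v0:v0+h,u0:u0+w,::-1],None,fx=k,fy=k,interpolation=cv2.INTER_CUBIC))
E
python3 - <<'E'
from h import *
from cell import vision
for n in ["scene","side"]:
    d=vision.get_image(n); save(n+".pkl",d)
s=load("scene.pkl");e=load("side.pkl")
crop(s,270,110,160,140,5,"pics/c1.png") 
crop(s,170,225,180,130,4,"pics/c2.png")
crop(e,200,200,190,200,3,"pics/c3.png")
crop(e,300,100,150,120,5,"pics/c4.png")
E
```

```text
(no output)
```

View pics/c1.png

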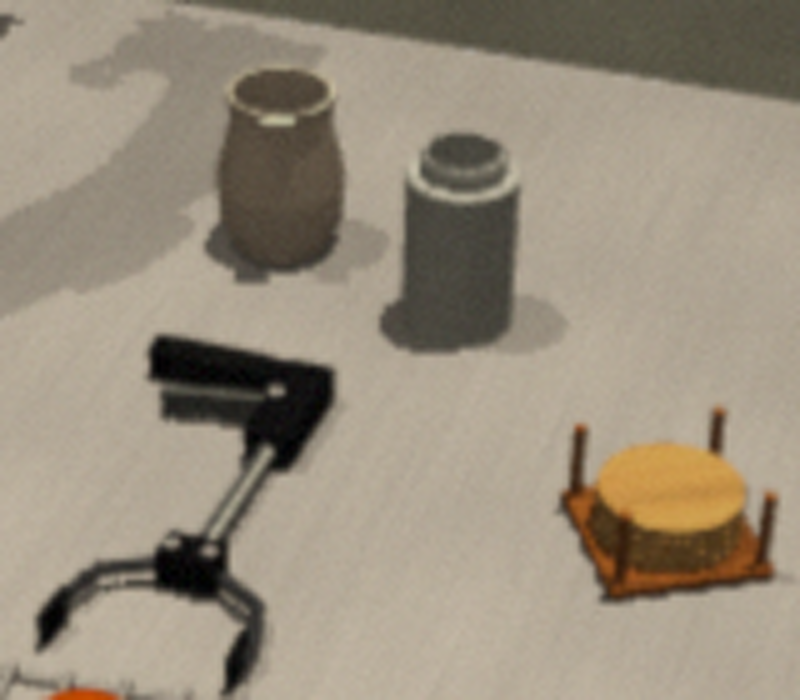

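View pics/c2.png

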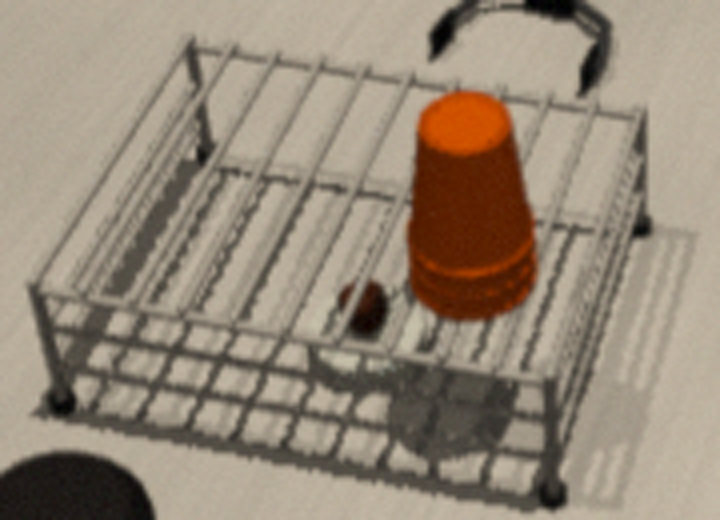

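View pics/c3.png

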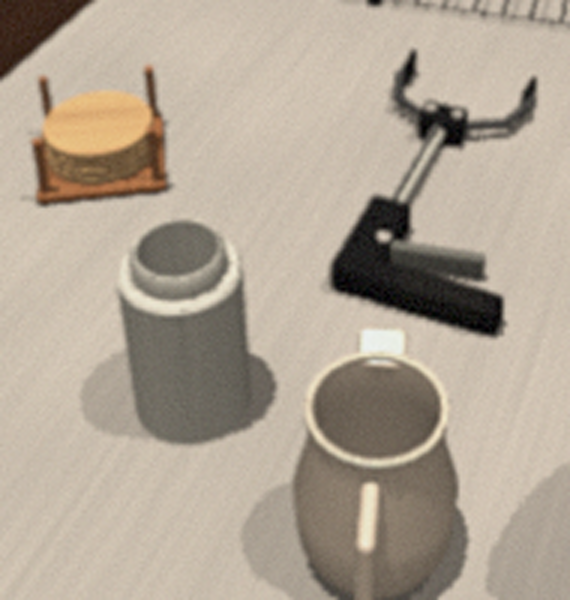

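View pics/c4.png

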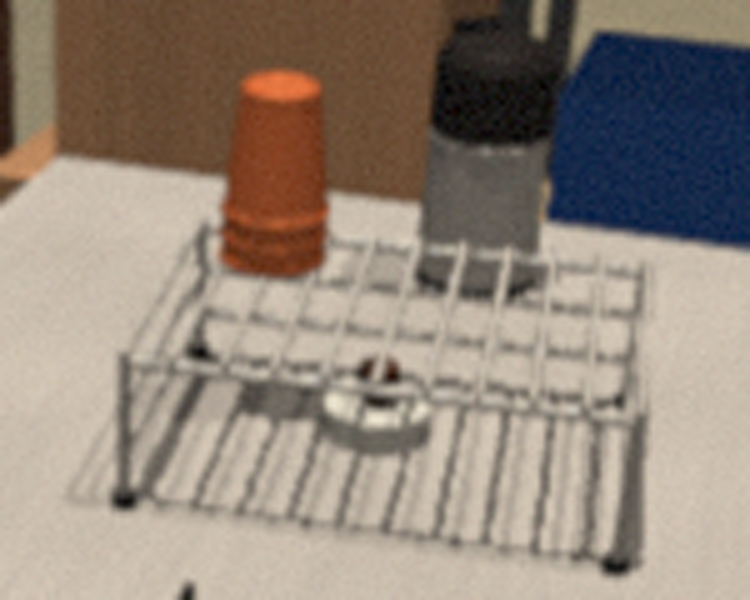

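```bash
python3 - <<'E'
from h import *
s=load("scene.pkl");e=load("side.pkl")
c1=lambda a,b:(s,270+a/5-.4,110+b/5-.4)
c2=lambda a,b:(s,170+a/4-.375,225+b/4-.375)
c3=lambda a,b:(e,200+a/3-.33,200+b/3-.33)
c4=lambda a,b:(e,300+a/5-.4,100+b/5-.4)
P={"knob":(c2(363,306),c4(379,370)),
"canneck":(c1(464,153),c3(180,252)),
"foot+open robot? ":(c2(205,152),c4(615,565)),
"footopen right":(c2(643,225),c4(124,498)),
"footback right":(c2(552,495),c4(198,350)),
"deck open L":(c2(190,43),c4(640,408)),
"deck open R":(c2(643,108),c4(126,357)),
"deck back R":(c2(553,380),c4(206,230)),
"deck back L":(c2(36,287),c4(645,265)),
"pin":(c1(277,390),c3(384,235)),
"tip1":(c1(42,645),c3(531,82)),
"tip2":(c1(230,688),c3(412,55)),
"gripend":(c1(152,360),c3(500,312)),
"head":(c1(190,565),c3(443,125)),
"cupbottomtop":(c1(0,0),c3(0,0)),
"jugmouth":(c1(280,92),c3(376,408)),
"coastertop":(c1(671,486),c3(98,122)),
"cuptop":(c2(465,120),c4(283,87)),
}
for k,v in P.items():
    X,r=tri(*v); print(k,X.round(1),np.round(r,1))
for n,a in [("lidbot-left side",c4(322,425)),("right",c4(430,430)),("front bottom",c4(376,455))]:
    print(n,onz(*a,0).round(1),onz(*a,22).round(1))
E
```

```text
knob [ 550.1 -328.9   42.5] [0.2 0.2]
canneck [601.6 355.8 128.2] [1.3 1.3]
foot+open robot?  [ 372.4 -204.9    3.6] [1.3 1.3]
footopen right [ 672.4 -173.3    3.5] [1.3 1.3]
footback right [ 695.  -392.7    3.6] [0.3 0.3]
deck open L [ 375.2 -209.   104.5] [0.9 0.9]
deck open R [ 671.  -170.3  102.2] [1.3 1.3]
deck back R [ 693.7 -389.4   96.9] [2.3 2.3]
deck back L [ 398.4 -425.5  102.5] [0.2 0.2]
pin [529.3 192.1  28.9] [0.7 0.7]
tip1 [480.4 -69.6  11.3] [0.1 0.1]
tip2 [595.3 -71.   13.1] [0.1 0.1]
gripend [432.1 220.6  12.4] [0.2 0.2]
head [534.7  24.7  13. ] [0.2 0.2]
cupbottomtop [482.  335.7 292.7] [184.9 184.9]
jugmouth [453.9 414.5 118. ] [0. 0.]
coastertop [792. 159.  40.] [0.7 0.7]
cuptop [ 628.2 -337.5  221.9] [0.8 0.8]
lidbot-left side [ 583.3 -319.5    0. ] [ 573.6 -278.4   22. ]
right [ 514.  -338.7    0. ] [ 506.8 -297.    22. ]
front bottom [ 539.3 -291.5    0. ] [ 531.2 -251.5   22. ]
```

```bash
python3 -m inch '{"travel":[[-1.5,-1.2,0],[-4.5,-3.5,0],[-7.5,-5.8,0],[-10.5,-8.1,0],[-13.5,-10.4,0],[-16.5,-12.7,0],[-19.5,-15.0,0],[-22.5,-17.3,0],[-25.5,-19.6,0],[-28.5,-22,0]],"twist":[0,0,0,0,0,0,0,0,0,0],"fingers":[8.5,8.5,8.5,8.5,8.5,8.5,8.5,8.5,8.5,8.5]}'
python3 -m inch '{"travel":[[-3,-2.3,0],[-6,-4.6,0],[-9,-6.9,0],[-12,-9.2,0],[-15,-11.5,0],[-18,-13.8,0],[-20.5,-15.8,0],[-22.5,-17.3,0],[-23.3,-18,0],[-23.3,-18,0]],"twist":[-1,-2.5,-4,-5.5,-7,-8.5,-10,-11.5,-12.6,-12.6],"fingers":[8.5,8.5,8.5,8.5,8.5,8.5,8.5,8.5,8.5,8.5]}'
python3 - <<'E'
from h import *
from cell import vision,ctrl
d=vision.get_image("wrist"); save("w1.pkl",d); cv2.imwrite("pics/w1.png",d["frame"][:,:,::-1]); print(ctrl.read_state()["eef_pos"],ctrl.read_state()["tool_rot"])
E
```

```text
clock: 1.08
eef_pos: [373.2, 355.8, 256.5]
tool_rot: [3.141, 0.0, 2.921]
force: [0.1, 0.8, -0.2]
width: 84.9
clock: 1.92
eef_pos: [562.0, 126.6, 256.1]
tool_rot: [-3.14, 0.001, 3.135]
force: [0.5, -0.3, 0.2]
width: 84.7
[560.57959007 129.08995262 256.05631389] [-3.14131679e+00 -2.50679086e-04  3.13719194e+00]
```

View pics/w1.png

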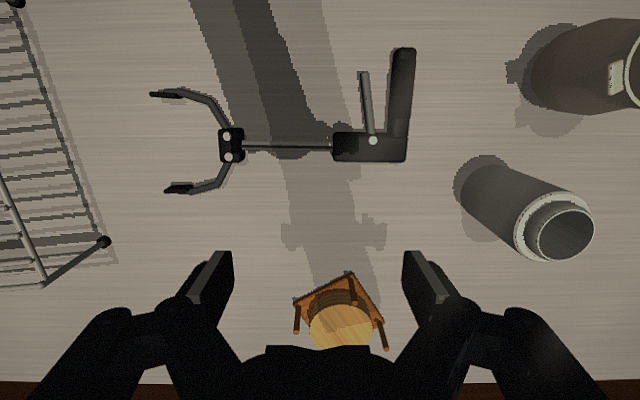

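The wrist picture shows the reacher's shaft from (240,146) to (332,147), the jaw pivots at (227,137) and (228,157), the jaw tips at (150,93) and (165,188), the grip ending at (404,48) and the trigger at (364,72). Next I'll work out its pose.

```bash
python3 - <<'E'
from h import *
d=load("w1.pkl"); s=load("scene.pkl");e=load("side.pkl")
crop(d,140,35,290,165,2.7,"pics/w1c.png")
for n,u,v,z in [("pivA",228,157,26),("pivB",227,137,26),("tipA",165,188,14),("tipB",150,93,14),("shaft1",245,146,20),("shaft2",330,147.5,20),("gripend l",392,50,27),("gripend r",416,50,27),("cornr",406,161,27),("pin",373,140,28),("trigend",363,73,20),("canneckinner",566,232,131)]:
    print(n,onz(d,u,v,z).round(1))
# heights
print("pin",tri((s,270+277/5-.4,110+390/5-.4),(e,200+384/3-.33,200+235/3-.33),(d,373,140)))
print("head",tri((s,270+190/5-.4,110+565/5-.4),(e,200+443/3-.33,200+125/3-.33)))
print("can",tri((s,270+464/5-.4,110+153/5-.4),(e,259.7,283.7),(d,566,232)))
E
```

```text
pivA [551.3  18.8  26. ]
pivB [527.6  20.   26. ]
tipA [593.3 -70.2  14. ]
tipB [477.7 -68.6  14. ]
shaft1 [539.3  38.7  20. ]
shaft2 [541.6 140.7  20. ]
gripend l [436.1 205.9  27. ]
gripend r [436.1 231.7  27. ]
cornr [557.  231.4  27. ]
pin [531.7 190.4  28. ]
trigend [458.5 176.8  20. ]
canneckinner [601.2 353.7 131. ]
pin (array([530.29067117, 190.91519264,  28.89847696]), [0.8222711693149469, 1.5436233585617982, 1.495685518298549])
head (array([534.7209881 ,  24.66894226,  12.99301004]), [0.17539110885333611, 0.17539110885323322])
can (array([601.8601883 , 355.8356057 , 128.33652837]), [1.047530221864994, 1.592558596114497, 0.582108887529764])
```

View pics/w1c.png

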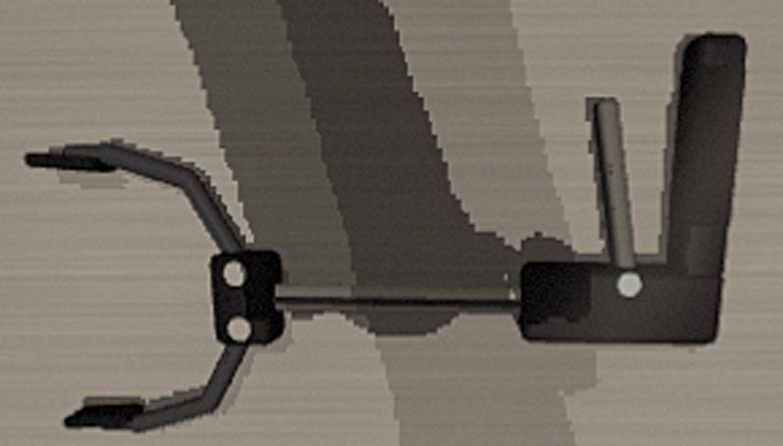

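```bash
python3 -m inch '{"travel":[[0.5,0.5,1],[1.5,1.5,3],[2.7,2.6,5],[3.9,3.8,7],[5.1,5,9],[6.3,6.2,11],[7.2,7,12.5],[7.6,7.5,13],[7.66,7.5,13],[7.66,7.5,13]],"twist":[0,0,0.4,0.8,1.2,1.2,1.2,1.2,1.2,1.2],"fingers":[8.5,8.5,8.5,8.5,8.5,8.5,8.5,8.5,8.5,8.5]}'
python3 - <<'E'
from h import *
from cell import vision,ctrl
d=vision.get_image("wrist"); save("w2.pkl",d); cv2.imwrite("pics/w2.png",d["frame"][:,:,::-1]); st=ctrl.read_state();print(st["eef_pos"],st["tool_rot"],st["clock"])
print(proj(d,st["eef_pos"]+[0,0,-25]))
E
```

```text
clock: 2.8
eef_pos: [483.5, 206.5, 126.8]
tool_rot: [3.141, 0.0, 3.121]
force: [-0.8, -0.5, 0.2]
width: 84.9
[484.44702248 205.88204386 127.22508449] [3.14102588e+00 1.82930024e-03 3.11992323e+00] 2.85
[317.76845855 251.63056009]
```

View pics/w2.png

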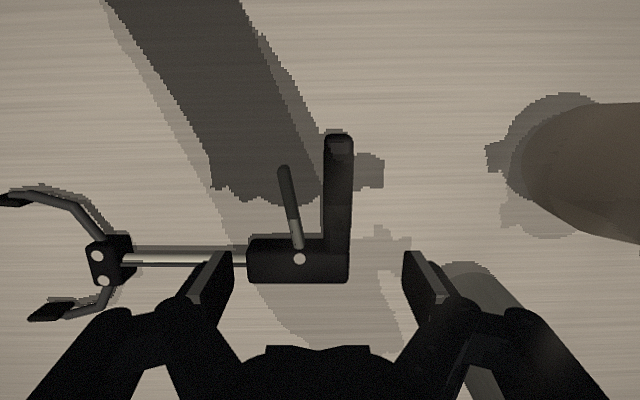

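```bash
python3 - <<'E'
from h import *
d=load("w2.pkl");d1=load("w1.pkl")
for n,u,v,z in [("pivA",103,280,26),("pivB",97,255,26),("gripend tl",325,137,27),("gripend tr",353,137,27),("back mid",352,200,27),("back corner",348.5,283,27),("front mid",324,200,27),("pin",299.5,259,28),("trig tip",284,167,27),("trig front root",292,240,27)]:
    print(n,onz(d,u,v,z).round(1))
for a,b in [((299.5,259),(373,140)),((103,280),(228,157)),((97,255),(227,137)),((352.5,137),(416,50))]:
    print(tri((d,)+a,(d1,)+b))
E
```

```text
pivA [552.4  16.7  26. ]
pivB [527.6  17.8  26. ]
gripend tl [432.6 212.3  27. ]
gripend tr [433.  232.8  27. ]
back mid [481.9 232.9  27. ]
back corner [558.1 231.2  27. ]
front mid [481.4 211.   27. ]
pin [533.  189.8  28. ]
trig tip [454.4 181.1  27. ]
trig front root [515.7 184.3  27. ]
(array([531.41619113, 189.98135134,  30.59358378]), [0.07510728365303179, 0.07510728365305044])
(array([550.46176456,  19.58376712,  29.14436506]), [0.26774057506821236, 0.267740575068254])
(array([526.80589777,  20.24899174,  28.26715652]), [0.6486754859370133, 0.648675485937169])
(array([434.55419659, 233.95704111,  17.80290274]), [0.5960956993305582, 0.5960956993305155])
```

```bash
python3 -m inch '{"travel":[[0,0,1],[0,0,2.5],[0,0,4],[0,0,5.5],[0,0,7],[0,0,8.2],[0,0,9.1],[0,0,9.6],[0,0,9.7],[0,0,9.7]],"twist":[0,0,0,0,0,0,0,0,0,0],"fingers":[8.5,8.5,8.5,8.5,8.5,8.5,8.0,7.5,7,6.6]}'
python3 -m inch '{"travel":[[0,0,0],[0,0,0],[0,0,0],[0,0,0],[0,0,0],[0,0,0],[0,0,0],[0,0,0],[0,0,0],[0,0,0]],"twist":[0,0,0,0,0,0,0,0,0,0],"fingers":[6.4,6.2,6.0,5.8,5.6,5.5,5.4,5.4,5.4,5.4]}'
python3 - <<'E'
from h import *
from cell import vision,ctrl
d=vision.get_image("wrist"); save("w3.pkl",d); cv2.imwrite("pics/w3.png",d["frame"][:,:,::-1]); st=ctrl.read_state();print(st["eef_pos"],st["tool_rot"],st["clock"],ctrl.nose_length)
d=vision.get_image("side"); crop(d,280,190,120,130,5,"pics/s3.png")
E
```

```text
clock: 3.68
eef_pos: [483.8, 205.5, 29.3]
tool_rot: [-3.142, 0.0, 3.119]
force: [-0.2, -0.1, 0.8]
width: 65.9
clock: 4.52
eef_pos: [483.8, 206.7, 30.0]
tool_rot: [3.14, 0.001, 3.12]
force: [0.1, 2.1, 5.9]
width: 54.0
[483.79116733 206.62534266  29.98114695] [3.14009861e+00 8.43884702e-04 3.12029987e+00] 4.5667 25.0
```

View pics/w3.png

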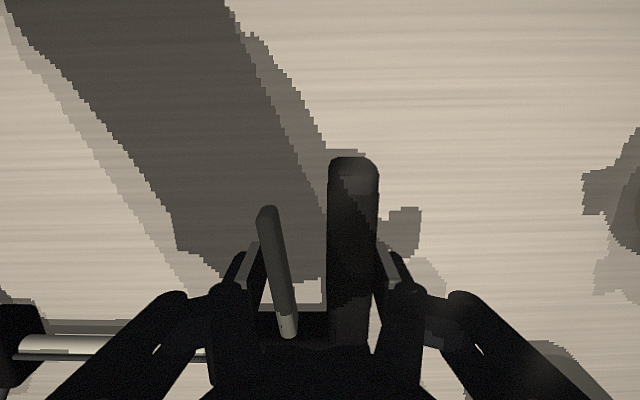

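View pics/s3.png

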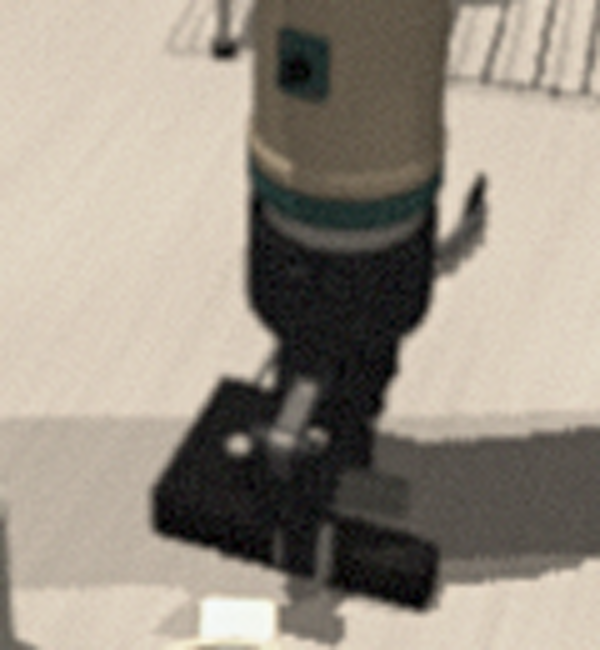

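```bash
python3 -m inch '{"travel":[[-0.1,-0.4,0],[-0.3,-1.6,0],[-0.6,-3.2,0],[-0.9,-4.8,0],[-1.2,-6.4,0],[-1.5,-8,0],[-1.7,-9.6,0],[-1.84,-11.0,0],[-1.84,-11.8,0],[-1.84,-12,0]],"twist":[0,0,0,0,0,0,0,0,0,0],"fingers":[5.4,5.4,5.4,5.4,5.4,5.4,5.4,5.4,5.4,5.4]}'
python3 - <<'E'
from h import *
from cell import vision,ctrl
st=ctrl.read_state();print(st["eef_pos"],st["tool_rot"],st["clock"],st["force"])
d=vision.get_image("scene"); save("sc4.pkl",d); crop(d,200,170,160,150,5,"pics/s4.png")
E
```

```text
clock: 5.45
eef_pos: [500.6, 84.9, 30.0]
tool_rot: [3.14, 0.003, 3.119]
force: [0.8, 3.7, 5.4]
width: 54.1
[500.56771577  84.92828658  30.00332872] [3.14000182e+00 2.65306192e-03 3.11864038e+00] 5.45 [0.7630326  3.66386948 5.37267802]
```

View pics/s4.png

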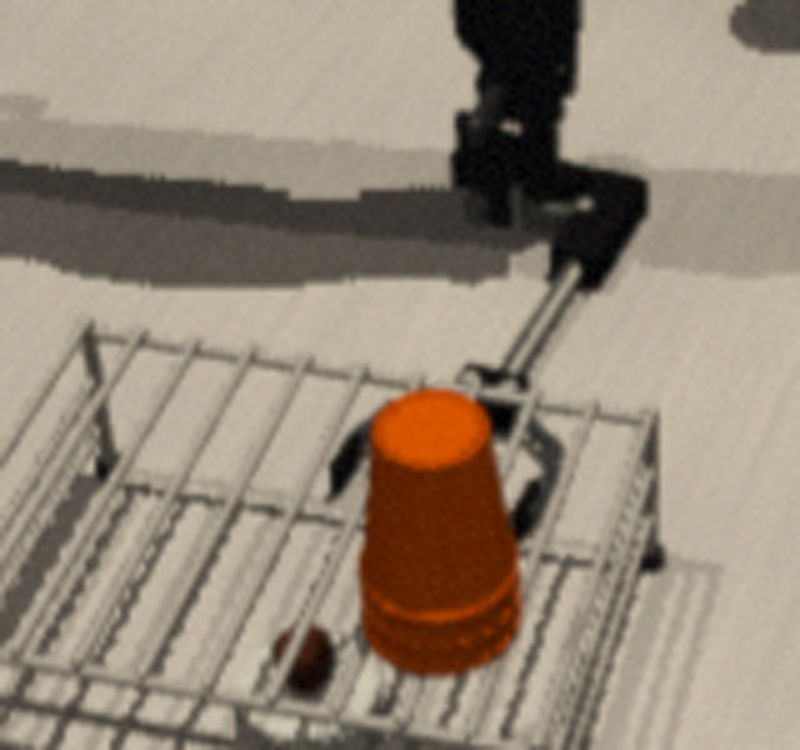

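The jaw tips are at crop (338,490) and (520,525) as they pass the shelf's mouth. I'll compare the jaw centre with the lid.

```bash
python3 - <<'E'
from h import *
d=load("sc4.pkl")
f=lambda a,b,z:onz(d,200+a/5-.4,170+b/5-.4,z).round(1)
print(f(335,497,14),f(520,533,14),f(471,374,27),f(513,383,27),f(545,295,20),f(510,360,20))
print("knob",f(305,658,42))
E
```

```text
[ 503.5 -196.5   14. ] [ 605.7 -189.5   14. ] [539.9 -94.8  27. ] [564.6 -94.2  27. ] [550.6  -8.7  20. ] [552.7 -69.1  20. ]
knob [ 550.6 -328.5   42. ]
```

```bash
python3 -m inch '{"travel":[[0,-0.6,0],[0,-2,0],[0,-4,0],[0,-6,0],[0,-8,0],[0,-10,0],[0,-12,0],[0,-14,0],[0,-15.2,0],[0,-15.4,0]],"twist":[0,0,0,0,0,0,0,0,0,0],"fingers":[5.4,5.4,5.4,5.4,5.4,5.4,5.4,5.4,5.4,5.4]}'
python3 - <<'E'
from h import *
from cell import vision,ctrl
st=ctrl.read_state();print(st["eef_pos"],st["tool_rot"],st["clock"],st["force"])
d=vision.get_image("scene"); save("sc5.pkl",d); crop(d,200,190,160,150,5,"pics/s5.png")
d=vision.get_image("side"); save("si5.pkl",d); crop(d,300,100,150,120,5,"pics/s5b.png")
E
```

```text
clock: 6.33
eef_pos: [496.4, -70.2, 29.9]
tool_rot: [3.141, 0.001, 3.118]
force: [0.0, 3.5, 5.5]
width: 54.3
[496.38411278 -70.21608244  29.87294429] [3.14123296e+00 1.48761201e-03 3.11788052e+00] 6.3333 [0.03770333 3.54679389 5.52142187]
```

View pics/s5.png

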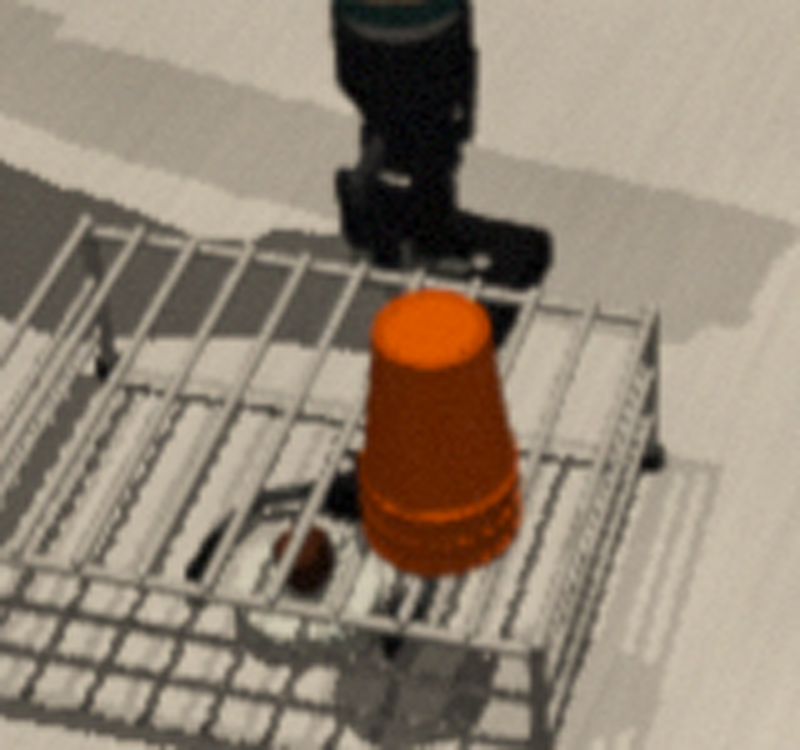

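View pics/s5b.png

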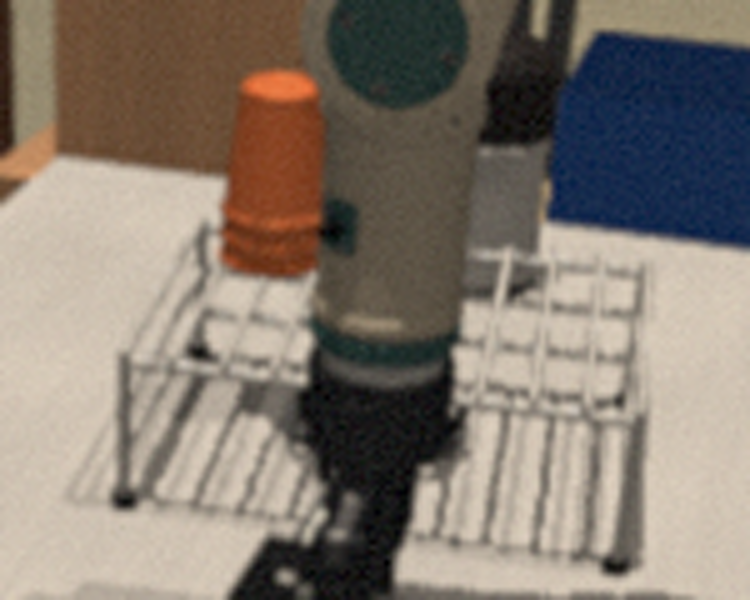

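The jaws straddle the lid: the left tip is at crop (193,578), and the knob at (305,558) hasn't moved.

```bash
python3 - <<'E'
from h import *
d=load("sc5.pkl")
f=lambda a,b,z:onz(d,200+a/5-.4,190+b/5-.4,z).round(1)
print(f(193,580,14),f(305,558,42),f(422,610,14))
E
python3 -m inch '{"travel":[[0,0,0],[0,0,0],[0,0,0],[0,0,0],[0,0,0],[0,0,0],[0,0,0],[0,0,0],[0,0,0],[0,0,0]],"twist":[0,0,0,0,0,0,0,0,0,0],"fingers":[5.3,5.2,5.1,5.0,4.9,4.8,4.7,4.6,4.5,4.5]}'
python3 - <<'E'
from h import *
from cell import vision,ctrl
d=vision.get_image("scene"); save("sc6.pkl",d); crop(d,200,190,160,150,5,"pics/s6.png")
E
```

```text
[ 492.1 -336.6   14. ] [ 550.6 -328.5   42. ] [ 605.1 -317.7   14. ]
clock: 7.27
eef_pos: [496.2, -66.8, 30.3]
tool_rot: [3.14, 0.001, 3.121]
force: [-1.9, 6.3, 15.6]
width: 46.0
```

View pics/s6.png

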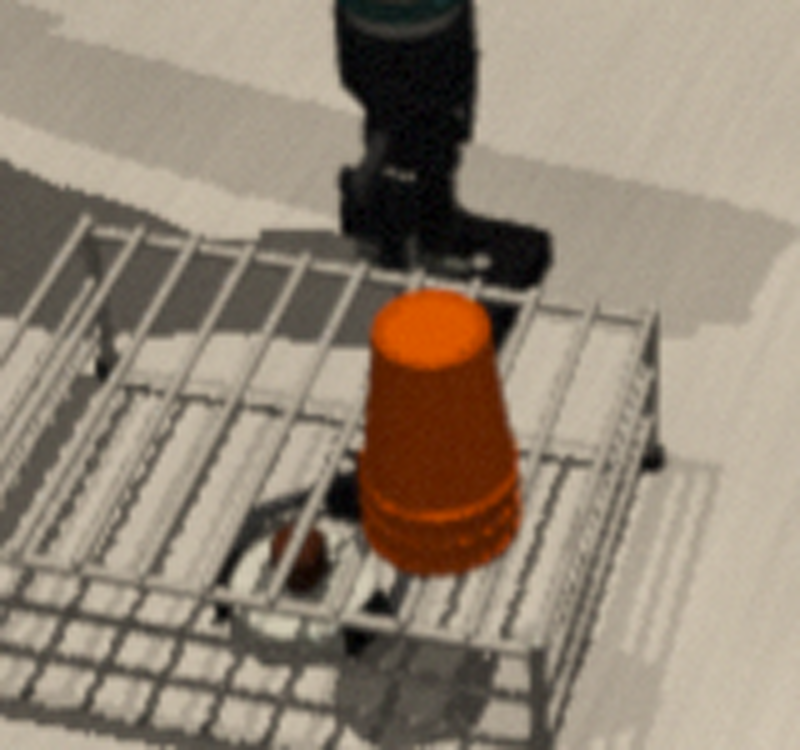

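```bash
python3 -m inch '{"travel":[[0,0.2,0],[0,0.8,0],[0,1.8,0],[0,3,0],[0,4.4,0],[0,5.8,0],[0,7.2,0],[0,8.6,0],[0,9.6,0],[0,10,0]],"twist":[0,0,0,0,0,0,0,0,0,0],"fingers":[4.4,4.4,4.4,4.4,4.4,4.4,4.4,4.4,4.4,4.4]}'
python3 - <<'E'
from h import *
from cell import vision,ctrl
d=vision.get_image("scene"); save("sc7.pkl",d); crop(d,200,170,160,150,5,"pics/s7.png")
E
```

```text
clock: 8.15
eef_pos: [499.3, 27.6, 30.6]
tool_rot: [-3.137, 0.002, 3.116]
force: [0.5, -12.6, 15.5]
width: 45.9
```

View pics/s7.png

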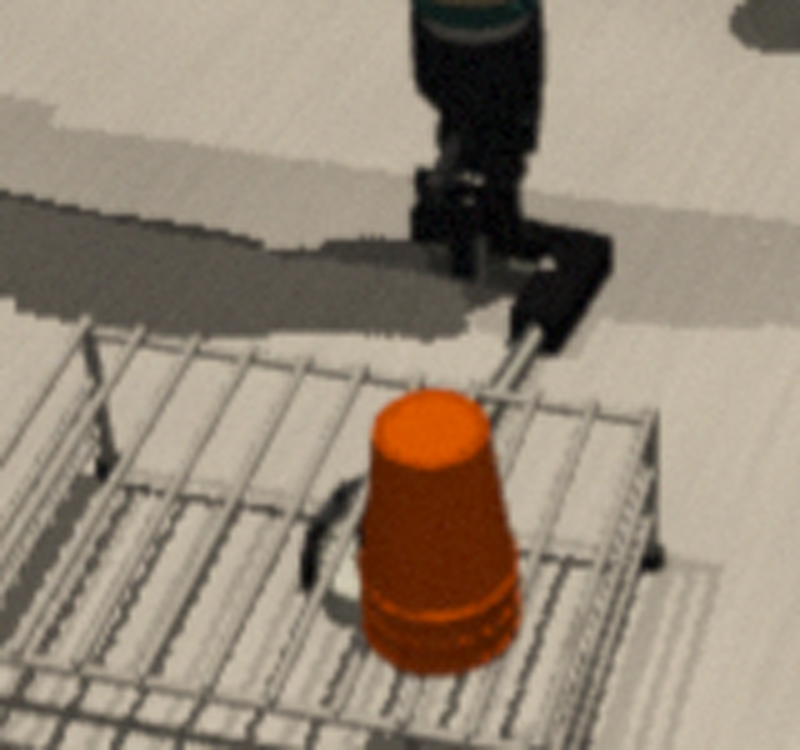

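The lid is coming along with the jaws. Next I'll draw it out 16 cm further.

```bash
python3 -m inch '{"travel":[[0,0.4,0],[0,1.6,0],[0,3.2,0],[0,5,0],[0,7,0],[0,9,0],[0,11,0],[0,13,0],[0,15,0],[0,16,0]],"twist":[0,0,0,0,0,0,0,0,0,0],"fingers":[4.4,4.4,4.4,4.4,4.4,4.4,4.4,4.4,4.4,4.4]}'
python3 - <<'E'
from h import *
from cell import vision,ctrl
d=vision.get_image("scene"); save("sc8.pkl",d); crop(d,220,150,160,150,5,"pics/s8.png")
d=vision.get_image("side"); save("si8.pkl",d); crop(d,280,140,150,120,5,"pics/s8b.png")
E
```

```text
clock: 9.03
eef_pos: [503.0, 188.0, 30.6]
tool_rot: [-3.137, 0.002, 3.117]
force: [0.6, -13.7, 17.8]
width: 45.2
```

View pics/s8.png

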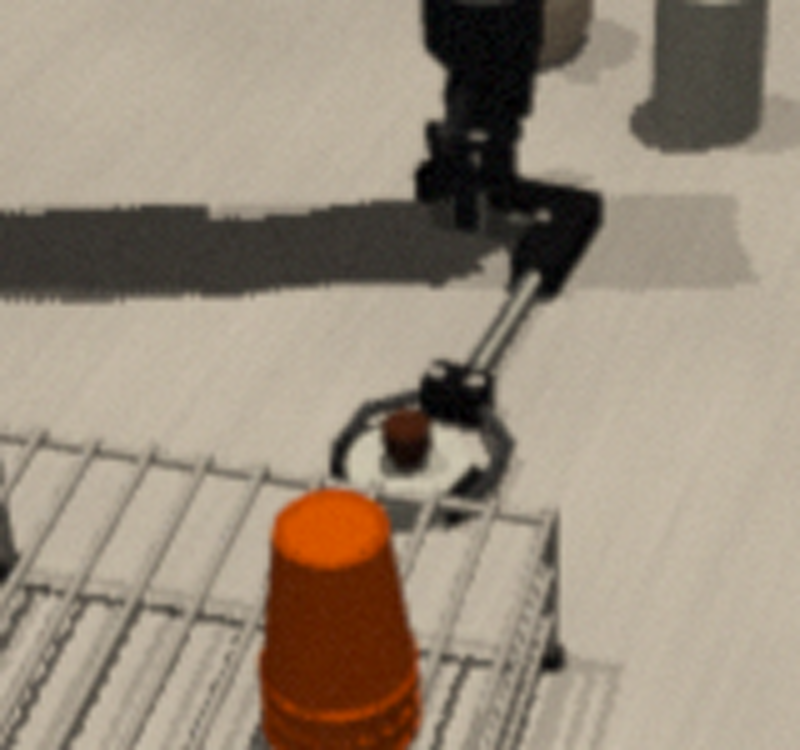

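View pics/s8b.png

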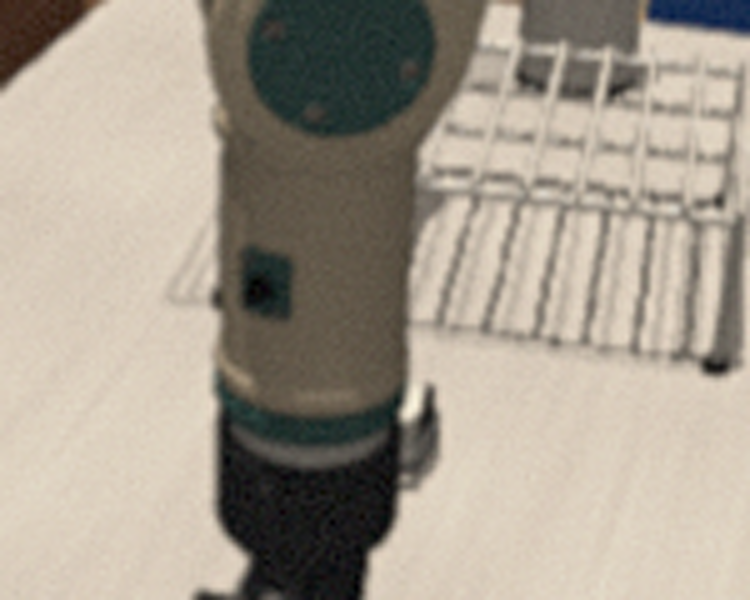

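```bash
python3 - <<'E'
from h import *
d=load("sc8.pkl")
print(onz(d,220+406/5-.4,150+440/5-.4,42).round(1))
E
python3 -m inch '{"travel":[[0,0,0],[0,0,0],[0,0,0],[0,0,0],[0,0,0],[0,0,0],[0,0,0],[0,0,0],[0,0,0],[0,0,0]],"twist":[0,0,0,0,0,0,0,0,0,0],"fingers":[4.6,4.8,5.0,5.2,5.4,5.7,6.2,7,7.8,8.5]}'
python3 -m inch '{"travel":[[0,0,0],[0,0,-0.5],[0,0,-2],[0,0,-4],[0,0,-7],[0,0,-10],[0,0,-13],[0,0,-16],[0,0,-18],[0,0,-18.5]],"twist":[0,0,0,0,0,0,0,0,0,0],"fingers":[8.5,8.5,8.5,8.5,8.5,8.5,8.5,8.5,8.5,8.5]}'
python3 - <<'E'
from h import *
from cell import vision,ctrl
d=vision.get_image("scene"); save("sc9.pkl",d); crop(d,220,150,160,150,5,"pics/s9.png")
d=vision.get_image("wrist"); save("w9.pkl",d); cv2.imwrite("pics/w9.png",d["frame"][:,:,::-1]); st=ctrl.read_state();print(st["eef_pos"],st["tool_rot"],st["clock"])
E
```

```text
[554.4 -77.7  42. ]
clock: 9.97
eef_pos: [501.4, 191.4, 29.2]
tool_rot: [3.141, -0.0, 3.12]
force: [-1.2, 1.2, 0.1]
width: 85.0
clock: 10.8
eef_pos: [503.5, 191.9, 218.4]
tool_rot: [3.139, 0.006, 3.12]
force: [0.1, 0.7, -0.2]
width: 85.3
[502.22215053 191.39719082 215.65235721] [3.14034479e+00 2.58676128e-03 3.11966283e+00] 10.9
```

View pics/s9.png

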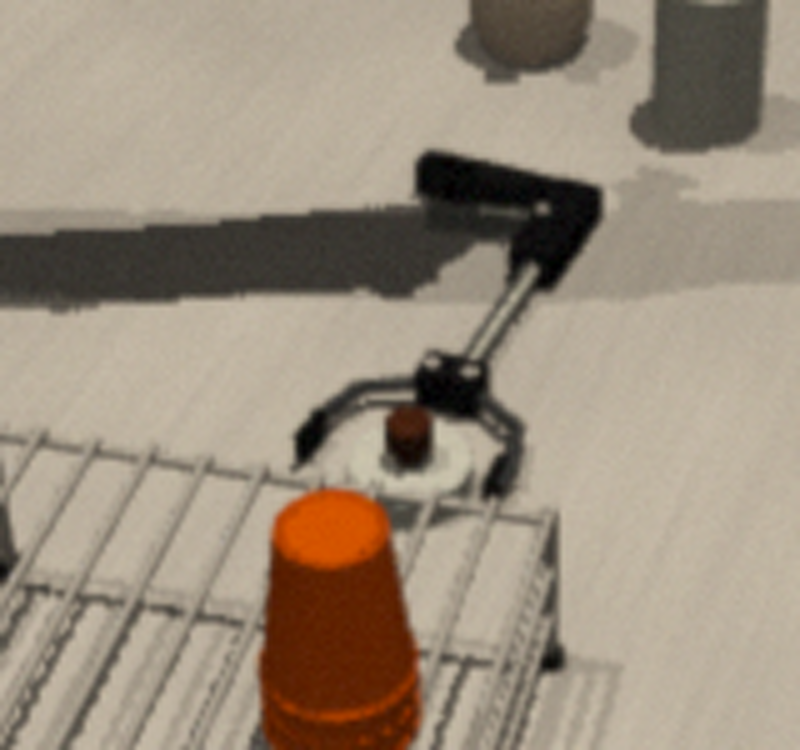

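View pics/w9.png

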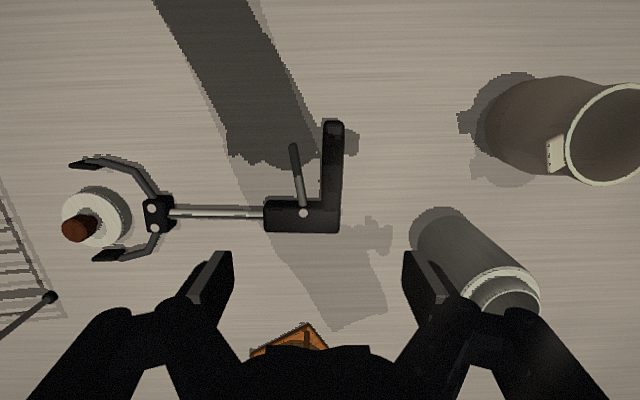

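Released: in the wrist view the jaws are open at (85,163) and (110,255), the lid's knob is at (75,230), and the reacher lies flat. Now I'll go over the lid.

```bash
python3 -m inch '{"travel":[[-0.4,-1.5,0],[-1.2,-4.5,0],[-2,-8,0],[-2.8,-11.5,0],[-3.6,-15,0],[-4.4,-18.5,0],[-5.2,-22,0],[-5.8,-25,0],[-6,-26.4,0],[-6,-26.6,0]],"twist":[0,0,0,0,0,0,0,0,0,0],"fingers":[8.5,8.5,8.5,8.5,8.5,8.5,8.5,8.5,8.5,8.5]}'
python3 - <<'E'
from h import *
from cell import vision,ctrl
d=vision.get_image("wrist"); save("w10.pkl",d); cv2.imwrite("pics/w10.png",d["frame"][:,:,::-1]); st=ctrl.read_state();print(st["eef_pos"],st["tool_rot"],st["clock"])
s=load("sc9.pkl");w=load("w9.pkl")
print(tri((s,220+408/5-.4,150+432/5-.4),(w,76,228)))
E
```

```text
clock: 11.73
eef_pos: [554.8, -80.9, 212.4]
tool_rot: [-3.139, -0.003, 3.113]
force: [0.6, -0.9, -0.2]
width: 84.9
[554.6935031  -78.41194082 212.52728367] [-3.14101659 -0.00333103  3.11562445] 11.7833
(array([554.37671753, -73.54715814,  44.44637813]), [0.3046952518659257, 0.3046952518659098])
```

View pics/w10.png

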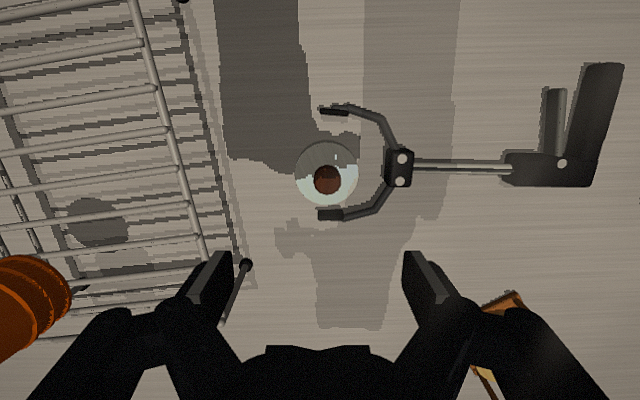

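The knob is at (327,180), and the lid disc lies close to the lower jaw's pad at (330,212), inside the open jaws.

```bash
python3 - <<'E'
from h import *
d=load("w10.pkl");w=load("w9.pkl");s=load("sc9.pkl")
f=d["frame"]; crop(d,270,90,130,150,4,"pics/w10c.png")
hsv=cv2.cvtColor(f,cv2.COLOR_RGB2HSV)
m=((hsv[...,0]<15)|(hsv[...,0]>170))&(hsv[...,1]>100)
m=m.astype(np.uint8); m[:, :280]=0; m[:,380:]=0; m[230:]=0
n,l,st,c=cv2.connectedComponentsWithStats(m); i=1+np.argmax(st[1:,4]); print(st[i],c[i])
(u,v),r=cv2.minEnclosingCircle(np.argwhere(l==i)[:,::-1].astype(np.float32)); print(u,v,r)
for z in (42,46,50): print(z,onz(d,u,v,z).round(1))
print(tri((d,u,v),(s,220+408/5-.4,150+432/5-.4)))
# lid rim: right x extents of disk at z 22
for p in [(295,172),(358,172)]: print(onz(d,*p,20).round(1))
E
```

```text
[314 165  26  29 564] [326.34397163 180.03900709]
326.7019958496094 179.2781524658203 14.379319190979004
42 [555.1 -72.6  42. ]
46 [554.  -72.7  46. ]
50 [552.9 -72.8  50. ]
(array([554.2116354 , -72.87362501,  44.0307187 ]), [0.43622998693759335, 0.43622998693756837])
[ 552.1 -106.2   20. ]
[554.  -38.1  20. ]
```

View pics/w10c.png

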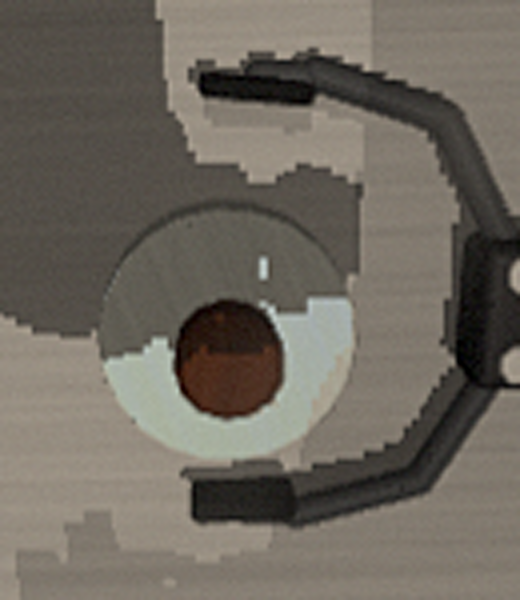

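```bash
python3 -m inch '{"travel":[[0,0.2,1],[0,0.4,3],[0,0.55,5.5],[0,0.55,8],[0,0.55,10],[0,0.55,11.5],[0,0.55,12.5],[0,0.55,13],[0,0.55,13],[0,0.55,13]],"twist":[0,0,0,0,0,0,0,0,0,0],"fingers":[8.5,8,7.5,7,6.5,6,5.6,5.6,5.6,5.6]}'
python3 - <<'E'
from h import *
from cell import vision,ctrl
d=vision.get_image("wrist"); save("w11.pkl",d); cv2.imwrite("pics/w11.png",d["frame"][:,:,::-1]); st=ctrl.read_state();print(st["eef_pos"],st["tool_rot"],st["clock"])
E
```

```text
clock: 12.62
eef_pos: [556.1, -69.7, 84.4]
tool_rot: [3.141, 0.0, 3.121]
force: [0.8, 0.3, 0.5]
width: 55.9
[556.49877971 -70.07927523  84.90914856] [3.14144387e+00 1.16367680e-03 3.12041158e+00] 12.6667
```

View pics/w11.png

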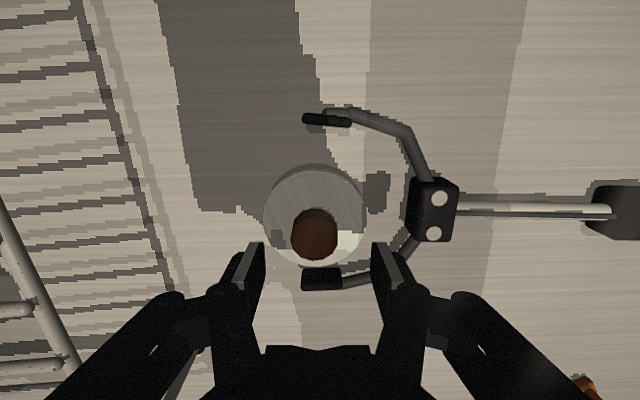

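```bash
python3 - <<'E'
from h import *
d=load("w11.pkl"); print(onz(d,314,234,46),onz(d,314,234,50))
E
python3 -m inch '{"travel":[[0.1,-0.1,0.3],[0.2,-0.25,0.8],[0.2,-0.25,1.4],[0.2,-0.25,2],[0.2,-0.25,2.5],[0.2,-0.25,2.9],[0.2,-0.25,3.15],[0.2,-0.25,3.2],[0.2,-0.25,3.2],[0.2,-0.25,3.2]],"twist":[0,0,0,0,0,0,0,0,0,0],"fingers":[5.6,5.6,5.6,5.6,5.6,5.6,5.6,5.6,5,4.5]}'
python3 -m inch '{"travel":[[0,0,0],[0,0,0],[0,0,0],[0,0,0],[0,0,0],[0,0,0],[0,0,0],[0,0,0],[0,0,0],[0,0,0]],"twist":[0,0,0,0,0,0,0,0,0,0],"fingers":[4,3.5,3.2,3,2.8,2.6,2.4,2.2,2,2]}'
```

```text
[553.19255741 -72.44237165  46.        ] [551.23331397 -72.3559162   50.        ]
clock: 13.5
eef_pos: [554.1, -73.0, 52.4]
tool_rot: [3.142, 0.0, 3.12]
force: [0.4, -0.7, 0.5]
width: 45.1
clock: 14.33
eef_pos: [554.1, -72.6, 52.7]
tool_rot: [3.141, 0.0, 3.12]
force: [-1.5, 1.5, 5.6]
width: 25.9
```

```bash
python3 -m inch '{"travel":[[0,0,-0.2],[0,0,-0.6],[0,0,-1.2],[0,0,-2],[0,0,-3],[0,0,-4],[0,0,-5],[0,0,-6],[0,0,-7],[0,0,-7.5]],"twist":[0,0,0,0,0,0,0,0,0,0],"fingers":[2,2,2,2,2,2,2,2,2,2]}'
python3 - <<'E'
from h import *
from cell import vision,ctrl
d=vision.get_image("wrist"); save("w12.pkl",d); cv2.imwrite("pics/w12.png",d["frame"][:,:,::-1]); st=ctrl.read_state();print(st["eef_pos"],st["tool_rot"],st["clock"])
d=vision.get_image("scene"); save("sc12.pkl",d); crop(d,220,130,160,150,5,"pics/s12.png")
E
```

```text
clock: 15.17
eef_pos: [554.7, -73.1, 129.2]
tool_rot: [-3.141, 0.002, 3.12]
force: [1.1, 0.1, -0.8]
width: 26.1
[554.99725075 -73.13998691 129.5139523 ] [-3.14139812e+00  3.13159434e-03  3.11970340e+00] 15.2167
```

View pics/w12.png

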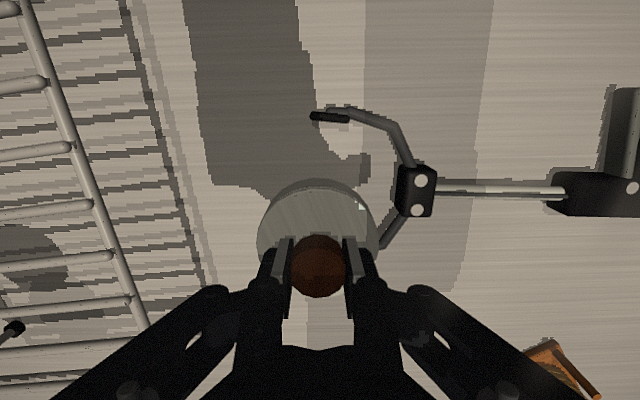

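View pics/s12.png

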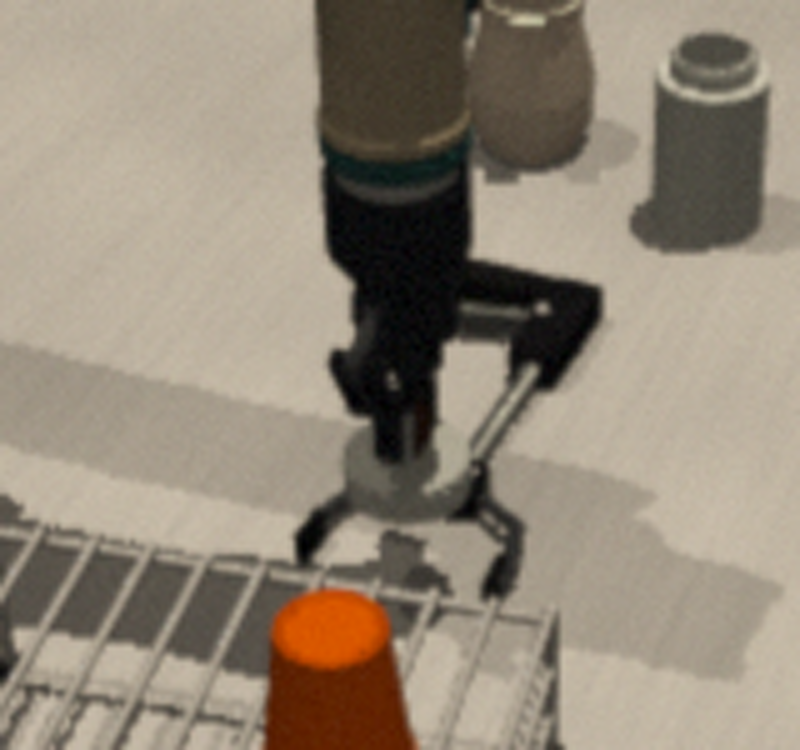

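The lid hangs level from the fingers and the reacher lies flat with its jaws open. Next I'll refine the canister mouth's position.

```bash
python3 - <<'E'
from h import *
s=load("sc12.pkl");e=load("side.pkl");w=load("w1.pkl")
crop(s,345,130,35,30,16,"pics/k1.png");crop(e,235,270,50,40,14,"pics/k2.png");crop(w,505,180,100,90,7,"pics/k3.png")
a=[cv2.copyMakeBorder(cv2.resize(cv2.imread(f"pics/k{i}.png"),(400,360)),0,0,0,4,cv2.BORDER_CONSTANT) for i in (1,2)]
cv2.imwrite("pics/k12.png",np.hstack([x for x in a])[:, :800])
E
```

```text
(no output)
```

View pics/k1.png

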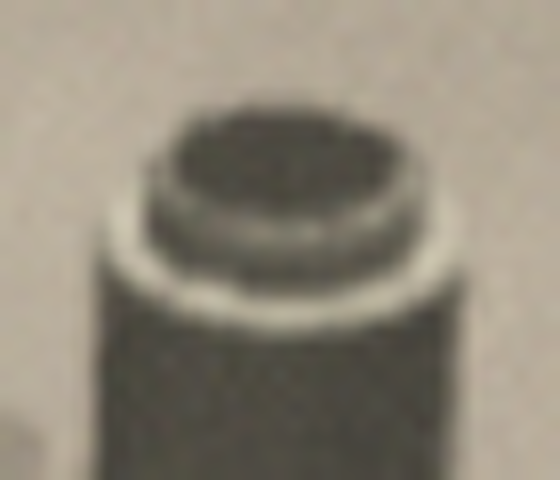

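View pics/k2.png

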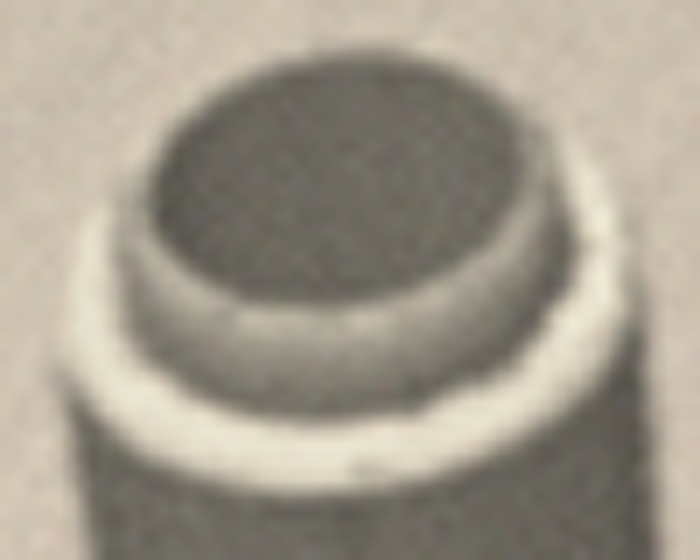

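View pics/k3.png

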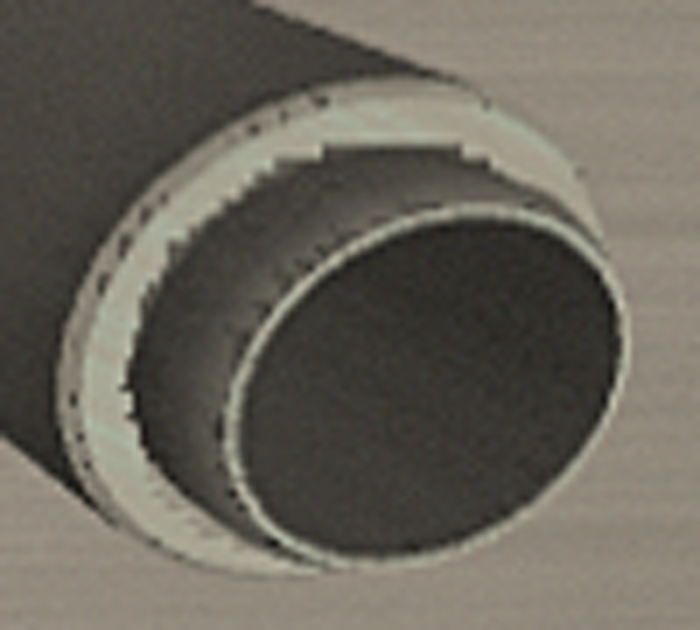

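```bash
python3 - <<'E'
from h import *
s=load("sc12.pkl");e=load("side.pkl");w=load("w1.pkl");w12=load("w12.pkl")
print(tri((s,362.6,139.4),(e,258.8,282.4),(w,565.7,234.7)))
for d,u,v in ((s,362.6,139.4),(e,258.8,282.4),(w,565.7,234.7)): print(onz(d,u,v,131).round(1))
# circle fit on z=131 of wrist rim points
pts=[(228,420),(628,340),(480,205),(385,567),(270,310),(350,240),(560,232),(605,270),(600,430),(560,490),(470,545),(300,540),(250,490)]
X=np.array([onz(w,505+a/7-.43,180+b/7-.43,131)[:2] for a,b in pts])
def cf(X):
    A=np.c_[2*X,np.ones(len(X))];c=np.linalg.lstsq(A,(X**2).sum(1),rcond=None)[0];return c[:2],np.sqrt(c[2]+c[:2]@c[:2])
print("wrist circle",cf(X))
pts=[(150,195),(530,165),(355,55),(310,305),(200,270),(440,275),(250,85),(480,95)]
X=np.array([onz(e,235+a/14-.46,270+b/14-.46,130)[:2] for a,b in pts]);print("side",cf(X))
pts=[(172,165),(405,155),(285,103),(290,213),(215,115),(370,120),(220,200),(370,195)]
X=np.array([onz(s,345+a/16-.47,130+b/16-.47,130)[:2] for a,b in pts]);print("scene",cf(X))
# lid top disc in hand? knob
print("knob vs tcp",onz(w12,318,266,126.8-6))
E
```

```text
(array([603.2408518 , 355.11132402, 130.92153279]), [1.146079138740438, 1.3267405806810295, 1.0927530254894415])
[603.1 357.2 131. ]
[601.6 355.9 131. ]
[603.9 354.2 131. ]
wrist circle (array([604.57902825, 354.29781621]), np.float64(26.041399266016146))
side (array([602.34027336, 354.57699542]), np.float64(23.324923702420772))
scene (array([602.33190183, 359.2662585 ]), np.float64(23.3978814872356))
knob vs tcp [554.426409   -73.61254122 120.8       ]
```

```bash
python3 -m inch '{"travel":[[0,0,-1],[0,0.3,-3],[-0.2,0.8,-5],[-0.4,1.8,-7],[-0.7,3.2,-9],[-1,5,-10.3],[-1.3,7,-11],[-1.6,9.2,-11],[-1.9,11.6,-11],[-2.2,14,-11]],"twist":[0,0,0,0,0,0,0,0,0,0],"fingers":[2,2,2,2,2,2,2,2,2,2]}'
python3 -m inch '{"travel":[[-0.2,2.4,0],[-0.4,4.8,0],[-0.6,7.2,0],[-0.8,9.6,0],[-1,12,0],[-1.2,14.2,0],[-1.4,16,0],[-1.6,17.2,0],[-1.6,17.4,0],[-1.6,17.4,0]],"twist":[0,0,0,0,0,0,0,0,0,0],"fingers":[2,2,2,2,2,2,2,2,2,2]}'
python3 -m inch '{"travel":[[0,0,0],[0,0,0],[0,0,0],[0,0,0],[0,0,0],[0,0,0],[0,0,0],[0,0,0],[0,0,0],[0,0,0]],"twist":[0,0,0,0,0,0,0,0,0,0],"fingers":[2,2,2,2,2,2,2,2,2,2]}'
python3 - <<'E'
from h import *
from cell import vision,ctrl
d=vision.get_image("wrist"); save("w13.pkl",d); cv2.imwrite("pics/w13.png",d["frame"][:,:,::-1]); st=ctrl.read_state();print(st["eef_pos"],st["tool_rot"],st["clock"])
E
```

```text
clock: 16.1
eef_pos: [578.7, 67.3, 237.5]
tool_rot: [-3.141, -0.001, 3.119]
force: [0.8, 0.3, -0.0]
width: 25.9
clock: 16.93
eef_pos: [598.4, 240.2, 237.0]
tool_rot: [-3.141, -0.001, 3.121]
force: [0.7, -0.3, -0.4]
width: 25.9
clock: 17.77
eef_pos: [598.8, 240.1, 237.3]
tool_rot: [-3.142, -0.0, 3.12]
force: [0.2, 0.3, -0.6]
width: 25.8
[598.75206041 240.09690202 237.2792447 ] [ 3.14158281e+00 -9.46304879e-05  3.11984031e+00] 17.8167
```

View pics/w13.png

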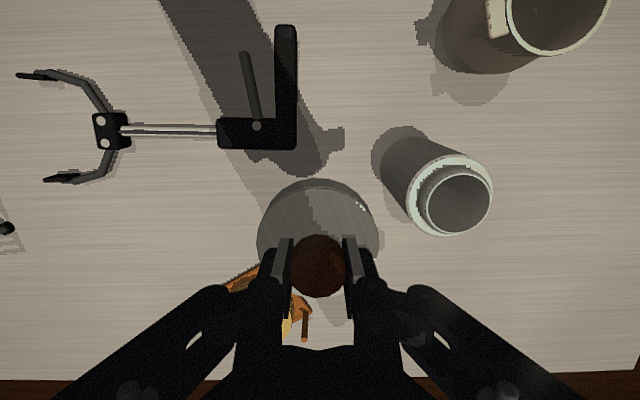

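```bash
python3 - <<'E'
from h import *
w=load("w13.pkl")
crop(w,400,145,100,100,7,"pics/k4.png");crop(w,245,165,145,145,5,"pics/k5.png")
E
```

```text
(no output)
```

View pics/k4.png

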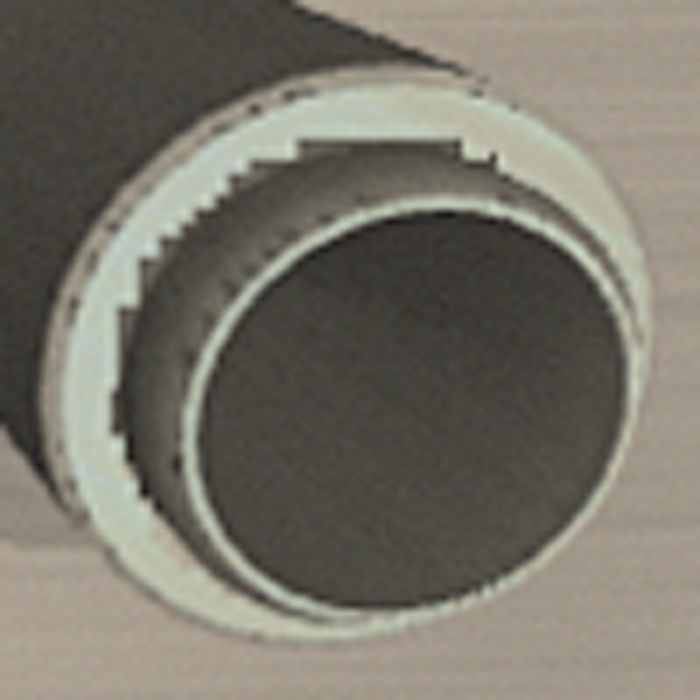

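View pics/k5.png

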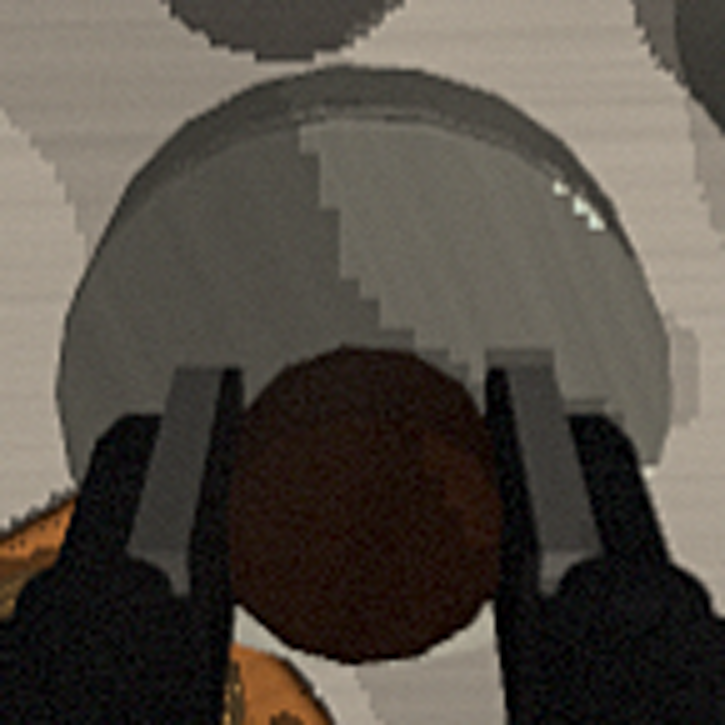

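```bash
python3 - <<'E'
from h import *
w=load("w13.pkl")
def cf(X):
    A=np.c_[2*X,np.ones(len(X))];c=np.linalg.lstsq(A,(X**2).sum(1),rcond=None)[0];return c[:2].round(2),np.sqrt(c[2]+c[:2]@c[:2]).round(2)
pts=[(188,440),(637,380),(445,203),(375,615),(225,320),(320,235),(550,235),(610,300),(610,480),(550,550),(460,600),(270,585),(215,525)]
for z in (129,131):
    X=np.array([onz(w,400+a/7-.43,145+b/7-.43,z)[:2] for a,b in pts]);print(z,cf(X))
pts=[(50,380),(90,240),(180,140),(300,85),(400,70),(520,100),(600,170),(645,260),(653,330),(600,490),(520,570),(430,620),(330,640),(250,635),(160,580),(90,500)]
X=np.array([onz(w,400+a/7-.43,145+b/7-.43,116)[:2] for a,b in pts]);print("shoulder",cf(X))
pts=[(300,118),(340,112),(400,117),(480,142),(560,185),(620,245),(655,310),(150,185),(100,260),(72,330),(62,385),(668,385)]
X=np.array([onz(w,245+a/5-.4,165+b/5-.4,206.6)[:2] for a,b in pts]);print("lid",cf(X))
pts=[(230,490),(500,490),(365,345),(365,662)]
X=np.array([onz(w,245+a/5-.4,165+b/5-.4,234.6)[:2] for a,b in pts]);print("knob",cf(X), X.round(1))
E
```

```text
129 (array([605.46, 354.84]), np.float64(25.83))
131 (array([604.7 , 353.83]), np.float64(25.61))
shoulder (array([603.81, 353.34]), np.float64(36.84))
lid (array([598.91, 239.26]), np.float64(33.95))
knob (array([595.5 , 239.47]), np.float64(15.16)) [[592.9 226.9]
 [593.4 252.2]
 [578.1 239.8]
 [612.4 239.1]]
```

```bash
python3 -m inch '{"travel":[[0,0.6,0],[-0.1,1.8,0],[-0.15,3.4,0],[-0.2,5.2,0],[-0.25,7,0],[-0.27,8.8,0.5],[-0.27,10.4,1.6],[-0.27,11.2,2.8],[-0.27,11.5,3.8],[-0.27,11.5,4.3]],"twist":[0,0,0,0,0,0,0,0,0,0],"fingers":[2,2,2,2,2,2,2,2,2,2]}'
python3 -m inch '{"travel":[[0,0,0],[0,0,0],[0,0,0],[0,0,0],[0,0,0],[0,0,0],[0,0,0],[0,0,0],[0,0,0],[0,0,0]],"twist":[0,0,0,0,0,0,0,0,0,0],"fingers":[2,2,2,2,2,2,2,2,2,2]}'
python3 - <<'E'
from h import *
from cell import vision,ctrl
d=vision.get_image("scene"); save("sc14.pkl",d); crop(d,330,90,70,100,6,"pics/s14.png")
d=vision.get_image("side"); save("si14.pkl",d); crop(d,210,200,110,150,4,"pics/s14b.png"); st=ctrl.read_state();print(st["eef_pos"],st["tool_rot"],st["clock"])
a=cv2.imread("pics/s14.png");b=cv2.imread("pics/s14b.png");cv2.imwrite("pics/s14m.png",np.hstack([a[:600,:340],b[:600]]))
E
```

```text
clock: 18.65
eef_pos: [602.4, 355.2, 191.0]
tool_rot: [-3.139, -0.004, 3.121]
force: [-0.3, -0.4, -1.5]
width: 26.2
clock: 19.48
eef_pos: [603.9, 355.0, 194.3]
tool_rot: [3.142, -0.0, 3.12]
force: [-0.9, 0.3, -1.5]
width: 25.9
[603.98237682 354.99868949 194.27193217] [-3.14157626e+00 -6.17154194e-05  3.11980726e+00] 19.5833
```

View pics/s14m.png

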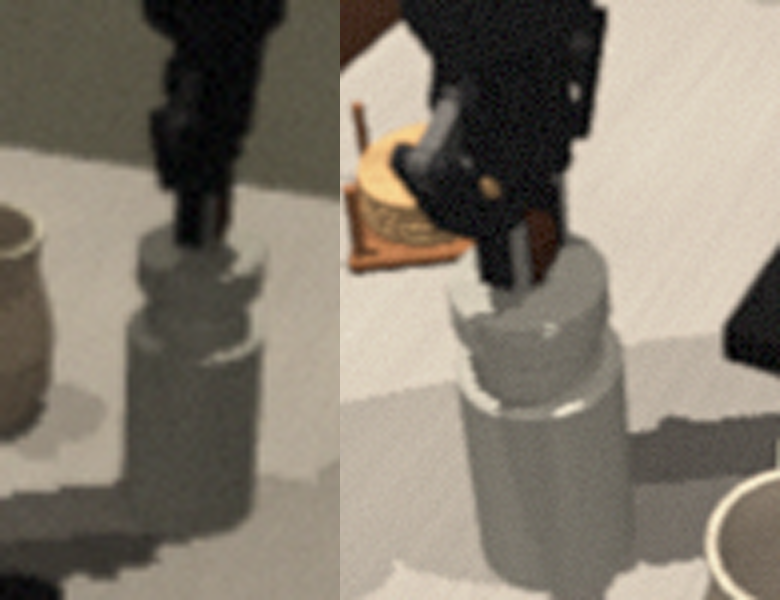

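The side view shows the lid (447–608) about 1–2 mm off the canister's axis in +x, so I'll trim 1.5 mm and lower it.

```bash
python3 -m inch '{"travel":[[0.1,0,0],[0.15,0,0.2],[0.15,0,0.5],[0.15,0,0.8],[0.15,0,1.1],[0.15,0,1.4],[0.15,0,1.7],[0.15,0,1.9],[0.15,0,2.0],[0.15,0,2.0]],"twist":[0,0,0,0,0,0,0,0,0,0],"fingers":[2,2,2,2,2,2,2,2,2,2]}'
python3 - <<'E'
from h import *
from cell import vision,ctrl
d=vision.get_image("scene"); crop(d,330,90,70,100,6,"pics/s15.png")
d=vision.get_image("side"); crop(d,210,200,110,150,4,"pics/s15b.png"); st=ctrl.read_state();print(st["eef_pos"],st["tool_rot"],st["force"],st["torque"])
a=cv2.imread("pics/s15.png");b=cv2.imread("pics/s15b.png");cv2.imwrite("pics/s15m.png",np.hstack([a[:600,:340],b[:600]]))
E
```

```text
clock: 20.42
eef_pos: [602.4, 354.9, 173.9]
tool_rot: [-3.141, -0.0, 3.12]
force: [0.2, 0.1, -0.5]
width: 25.7
[602.58517975 354.98833398 174.34664895] [3.14154425e+00 9.72690844e-05 3.11970800e+00] [ 0.47008275 -0.45318613 -0.29760674] [ 0.05837449 -0.01745818  0.00053596]
```

View pics/s15m.png

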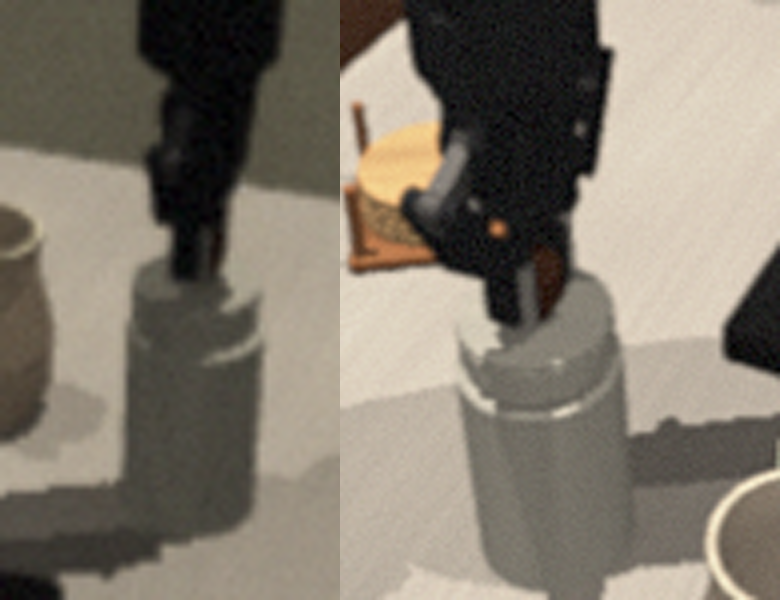

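The skirt slid over the neck with no force. I'll lower the last 5 mm, let go and rise.

```bash
python3 -m inch '{"travel":[[0,0,0.1],[0,0,0.2],[0,0,0.3],[0,0,0.4],[0,0,0.5],[0,0,0.55],[0,0,0.6],[0,0,0.6],[0,0,0.6],[0,0,0.6]],"twist":[0,0,0,0,0,0,0,0,0,0],"fingers":[2,2,2,2,2,2,2,2,2,2]}'
python3 - <<'E'
from h import *
from cell import vision,ctrl
st=ctrl.read_state();print(st["eef_pos"],st["force"],st["torque"])
d=vision.get_image("side"); crop(d,210,200,110,150,4,"pics/s16b.png")
E
```

```text
clock: 21.35
eef_pos: [602.5, 355.0, 168.8]
tool_rot: [3.141, 0.0, 3.12]
force: [-1.5, -0.9, 4.3]
width: 25.9
[602.5076643  354.99780033 168.79663226] [-1.50498095 -0.92493242  4.33136165] [-0.24755441  0.40386296 -0.05034299]
```

View pics/s16b.png

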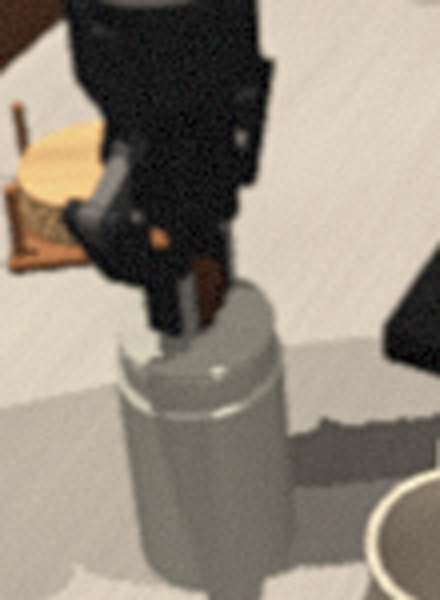

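The lid is seated: contact is 4 N at TCP z 168.8, against the predicted 169. Releasing.

```bash
python3 -m inch '{"travel":[[0,0,0],[0,0,0],[0,0,0],[0,0,0],[0,0,0],[0,0,0],[0,0,0],[0,0,0],[0,0,0],[0,0,0]],"twist":[0,0,0,0,0,0,0,0,0,0],"fingers":[2.4,2.7,3,3.4,3.8,4.2,4.6,5,5.4,5.6]}'
python3 -m inch '{"travel":[[0,0,-0.3],[0,0,-1],[0,0,-2],[0,0,-3.5],[0,0,-5],[0,0,-7],[0,0,-9],[0,0,-11],[0,0,-12.5],[0,0,-13]],"twist":[0,0,0,0,0,0,0,0,0,0],"fingers":[5.6,5.6,5.6,5.6,5.6,5.6,5.6,5.6,5.6,5.6]}'
python3 -m inch '{"travel":[[0,-1,0],[0,-3,0],[0,-5,0],[0,-7,0],[0,-9,0],[0,-11,0],[0,-12,0],[0,-12,0],[0,-12,0],[0,-12,0]],"twist":[0,0,0,0,0,0,0,0,0,0],"fingers":[5.6,5.6,5.6,5.6,5.6,5.6,5.6,5.6,5.6,5.6]}'
python3 - <<'E'
from h import *
from cell import vision,ctrl
st=ctrl.read_state();print(st["eef_pos"],st["force"],st["clock"])
for n in ["scene","side","wrist"]:
    d=vision.get_image(n); save(f"f_{n}.pkl",d); cv2.imwrite(f"pics/f_{n}.png",d["frame"][:,:,::-1])
d=load("f_scene.pkl");crop(d,330,90,70,100,6,"pics/s17.png")
d=load("f_side.pkl"); crop(d,210,200,110,150,4,"pics/s17b.png")
a=cv2.imread("pics/s17.png");b=cv2.imread("pics/s17b.png");cv2.imwrite("pics/s17m.png",np.hstack([a[:600,:340],b[:600]]))
E
```

```text
clock: 22.23
eef_pos: [602.5, 355.0, 168.3]
tool_rot: [-3.142, -0.0, 3.12]
force: [0.4, -0.3, 0.6]
width: 56.0
clock: 23.07
eef_pos: [603.8, 355.7, 302.8]
tool_rot: [3.138, 0.005, 3.12]
force: [0.9, -0.5, 0.1]
width: 56.1
clock: 23.9
eef_pos: [599.5, 236.7, 298.0]
tool_rot: [3.14, -0.001, 3.121]
force: [-0.4, 0.7, -0.0]
width: 55.9
[599.46694437 236.69994289 298.00160459] [-0.38617037  0.6746812  -0.01248051] 23.9
```

View pics/s17m.png

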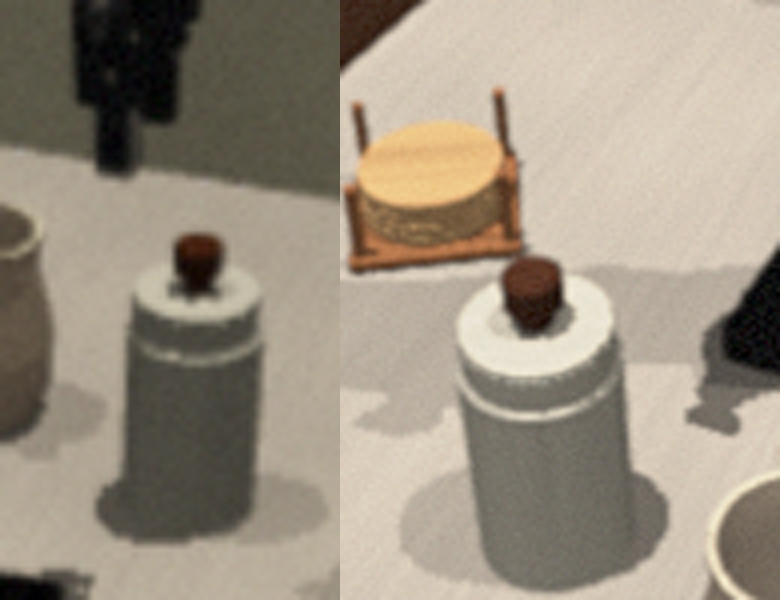

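View pics/f_scene.png

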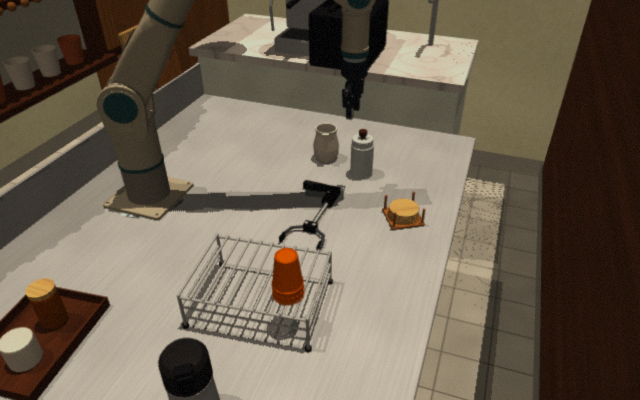

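View pics/f_wrist.png

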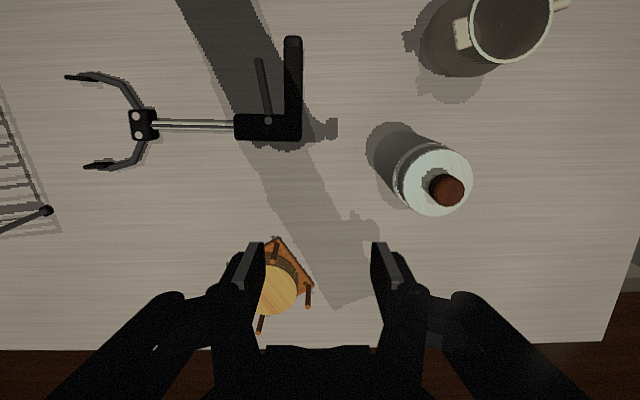

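The lid sits level on the canister, with the knob at (363,133) in the scene view. The reacher lies flat and the bystanders haven't moved. One height check, then I'll hand in.

```bash
python3 - <<'E'
from h import *
from cell import ctrl
s=load("f_scene.pkl");e=load("f_side.pkl");w=load("f_wrist.pkl")
print(tri((s,330+199/6-.4,90+248/6-.4),(e,210+(531-340)/4-.4,200+283/4-.4)))
print(tri((s,330+199/6-.4,90+248/6-.4),(w,447,189)))
# bystanders/canister: image diff vs. start
for n,b in (("scene",s),("side",e)):
    a=load(n+".pkl")
    for nm,(x,y,z) in dict(jug=(454,414,60),coast=(792,159,30),cups=(628,-337,165),can=(603,355,50)).items():
        u,v=proj(a,(x,y,z)).astype(int); 
        p=cv2.cvtColor(a["frame"][v-25:v+25,u-25:u+25],7).astype(np.float32);q=cv2.cvtColor(b["frame"][v-25:v+25,u-25:u+25],7).astype(np.float32)
        try: print(n,nm,np.round(cv2.phaseCorrelate(p,q,cv2.createHanningWindow(p.shape[::-1],5)),2))
        except Exception as x: print(n,nm,p.shape)
ctrl.finish_job()
E
```

```text
(array([601.25752902, 358.36648864, 161.20728463]), [0.7643887918633334, 0.7643887918630594])
(array([602.29189057, 353.64855573, 163.36278174]), [1.094447794764476, 1.0944477947644604])
scene jug (50, 50)
scene coast (50, 50)
scene cups (50, 50)
scene can (50, 50)
side jug (50, 50)
side coast (50, 50)
side cups (50, 50)
side can (50, 50)
the job is handed in; nothing more can be done
```

The job is done and handed in at about 24 s of the 67 s allowed; it gives no verdict. I held the reacher by its grip and trigger, closed its jaws on the lid and drew it about 250 mm out. The lid's centre then lay some 110 mm beyond the shelf's open edge. I opened the fingers, the jaws sprang free, and the reacher lies flat on the counter. I then lifted the lid by its knob and lowered it onto the canister.

**Checks that passed:**
- **Seating:** the lid met the shoulder with about 4 N, at a tool height of 168.8 mm against the 169 mm predicted.
- **Level:** in the last pictures the lid sits level on the canister. The knob measured at 161–163 mm, which fits its expected span of 149–166 mm.
- **Forces:** the highest force reading printed was about 18 N at the wrist.

**Checks that failed or disagreed:**
- **Bystanders and canister:** my numerical check that the jug, cups, coasters and canister had not moved raised an error and gave no numbers. I judged them unmoved by eye.
- **Views:** the views differed by about 2–5 mm on the canister mouth and on the final knob position, so I trimmed the lid about 1.5 mm before lowering it.
- **Grip width:** the fingers held the grip and trigger at 45–46 mm with the lid in the jaws, against the 48 mm stated.

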